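# Stack the second storage box in the bindery's stand and bolt it down

### The arm

A 6-joint arm with a two-finger parallel gripper is mounted at the origin on the work surface; the furniture and walls round the work are solid. World frame = base frame: x ahead of the robot, y to its left, z up, the work surface at z = 0. Lengths are in m, angles in rad, forces in N, time in s.
With the tool pointing down it reaches from about 0.35 to 0.85 m from the base axis. Payload 8.1 kg.
Tool frame: the origin (TCP) lies between the finger pads; the fingertips stand 11 mm ahead of it and the grasp point (between the pads) lies 8 mm behind it (robot.tips_ahead is the distance from the TCP to the fingertips, in m); z points along the fingers, y is the line along which they close (so a half turn about z gives the same grasp; the last joint's range is limited). The gripper opens to 93 mm and grips with 3 to 60 N. Pads are 15 mm wide; open, the fingers measure 128 mm over their backs; the gripper's body (75 mm by 188 mm) begins 65 mm behind the grasp point.
Start: joints at [1.082, 0.13, 1.488, -0, 1.523, -0.085], TCP at [0.236, 0.552, 0.23] pointing down, gripper open.
Joint ranges: [-2.96, 2.96], [-0.89, 2.26], [0.02, 2.5], [-1.34, 4.48], [0, 2.73], [-2.66, 2.66]. Speed limits (rad/s): [2.39, 2.39, 2.79, 3.14, 3.14, 3.14].

### API

Orientations are given as a rotation vector (axis times angle).
In Python, from plant import robot gives the robot as it stands. The module is installed in compiled form; this text tells all that it offers.
- The arm moves only by the tool move_arm, never from a script. Its argument "deltas" is one flat list of numbers, 7 for each row, row after row: the shift along the tool's x, y, z in m, then the turn, a rotation vector about the tool's x, y, z in rad, then the opening, from 0 (shut) to 1 (fully open). A call has 1 to 12 rows; each row is the pose to reach, as a shift and turn from the pose commanded when the call began, along the tool's axes at that moment; what a row does not reach only later rows make up. A row lasts 1/8 s, in which the tool goes at most 62.5 mm and 10.7 degrees, less where a joint would pass 70% of its speed; a pose out of reach is approached as far as the arm can. A call with a gripper value outside its range is refused whole. The fingers move at their own pace and stop on an object; "squeeze" is the grip in N (left out, the last holds). Time passes only in rows, so rows that repeat a pose let the fingers close. It gives the time, the measured TCP pose, the force, the opening and the grip force at its end, in the units of the state.
- robot.read_state(): the state, without advancing time (a new reading comes with each control period).
- robot.read_camera(name): name is "scene" or "side" or "wrist"; returns (picture, depth): 420x560x3 uint8, red, green, blue; 420x560 float32, m along the optical axis (not along the pixel's ray), 0 where there is no reading.
- robot.camera_model(name): a dict with "K" (3x3 intrinsics, pixels), "R" (3x3) and "t" (3): a world point X has camera coordinates R X + t; the wrist camera has in their place "tool_from_camera" (4x4, takes a point from camera to tool coordinates, whose origin is the TCP and whose axes are the flange's). Camera axes: x right, y down, z forward; pixel columns grow to the right and rows downward; lengths in m; the calibration is good to about 2 mm. A picture is of the moment at which its call begins: read the wrist's pose just before it. camera_model takes no time and is no camera call.
- robot.close_job(): hands the job in; it is judged then, once.
Trained networks look in the newest picture that a camera, given by its name, has taken for a name from the list of things; names that differ only in an ending like _2 or _b are one class to them, and where a whole thing is asked for, a point or a joint stands for the part that bears it (a point fixed in the world has none). Each returns a list of dicts, best first, with "confidence" (0 to 1); they miss things now and then, are a little off and sometimes report something else, mostly with a low value. They report only what shows in the picture. A call takes as long as a camera call. They do not tell look-alikes from the thing itself.
- robot.recognise(camera, label): "uv" ([column, row] in pixels, amid what is visible of it).
The state is a dict: "t": time; "q": joint angles; "dq": joint speeds; "joint_torque": joint torques, N m; "tool_pos": TCP position; "orientation": TCP orientation; "force": force on the tool from outside, world axes, zero at the start; "wrist_torque": the same for the moment, N m; "opening": finger opening in m; "gripper_force": force on a finger pad.
Only numpy, scipy, OpenCV 4.12 (cv2) and the standard library are available. Lean on these libraries where they do the work, as an engineer would, in place of code of your own. Each camera call takes 0.05 s, during which the arm holds its last target. There are 200 camera calls.

### The job

Pull the black knob of the stacking stand straight out as far as it goes, then lift the box of the same size out of the tool tray and stack it on the box already in the stand, setting it down gently (not dropping it) so that its corner feet sit in the recesses of the lid below. When it is seated, push the knob fully back in so that the bolt covers the stack, leaving both boxes seated and the bolt's knob let go. Leave the shorter box and everything else on the table where they are.

Things in the scene. Friction and masses are not known exactly. Their poses are not given: they have to be found in the camera images.
- stand: Grey steel stacking stand, fixed to the table: a base plate 174 x 78 x 12 mm (x = -66 to 108 mm) with four corner recesses in which the lower box stands, its length along the stand's x. Origin: underside centre of the plate, on the table, straight below the centre of the stack; x points along the plate to the upright that carries the bolt, z up. The upright, between the lower box and the knob, stands at x = 74 to 102 mm (bush included), 46 mm wide, top at z = 142 mm.
- bolt (a joint): Push-pull bolt of the stand, slides along the stand's x: 0 = knob pushed fully in, the 10 mm steel rod reaches 20 mm over the end of the stack's place and bars the way down; 0.034 m = pulled fully out, rod clear of the boxes by 14 mm. Stays where it is left; takes about 3 N to move in either direction.
- bolt_knob (a point): Centre of the bolt's black round knob: 30 mm diameter, 26 mm long, its axis level along the stand's x. At joint value 0 it lies at x = 134 mm, z = 127 mm in the stand's frame and moves out along +x as it is pulled; on its inner side is a 10 mm rod, bare for 19 mm to the bush when in; nothing under or beside the knob. The knob's axes point as the stand's.
- lower_box: Lidded grey box with light grey lid, 112 x 60 x 59 mm (length x, width y), standing in the stand: it must stay there. Origin: centre of the underside of its feet, 6 mm above the table; x along its length, z up. Lid top at z = 59 mm, with four square recesses 16 x 16 mm, 6 mm deep, centred at x = +-43, y = +-17 mm.
- long_box: The box to be stacked: same as the lower box, 112 x 60 x 59 mm, 0.25 to 0.5 kg, loose in the tool tray. Origin: centre of the underside of its feet; x along its length. Four domed feet 7 mm high, 12 mm wide, at x = +-43, y = +-17 mm; smooth sides 60 mm apart from z = 7 to 59 mm. Seated, its origin lies 53 mm above the lower box's, its top 4 mm below the bolt's rod. Either end may face the bolt.
- tool_tray: Shallow wooden tray fixed to the table in the middle, where the long box stands. Outside 178 x 285 mm, inside 160 x 276 mm, walls 32 mm high, inside floor 6.4 mm above the table. Origin: underside centre, y along its length, z up. The box's long sides face the tray's long walls, with 25 mm or more between at the middle of the box for a finger.
- short_box: A similar but shorter and lower box, 84 x 60 x 47 mm, loose on the table left of the tray: its feet do not match; not to be moved. Origin: centre of the underside of its feet; x along its length, z up.
- thread_spool: White spool of thread, 47 mm diameter, 60 mm high, standing loose in the tray at the left of the long box; not to be moved. Origin: centre of its underside.
- tape_roll: Black roll of tape, 58 mm diameter, 19 mm high, lying loose between the robot and the stand; not to be moved. Origin: centre of its underside.
- glue_pot: Grey open glue pot, 73 mm diameter, 81 mm high, standing loose at the back left; not to be moved. Origin: centre of its underside.
Things that resemble listed ones, but are neither listed nor needed, are in the scene too. Leave any green look-alike of the stand alone.

How it is judged:
On the way, in this order (a step that is already met when the one before it is completed fails the run):
1. the knob is pulled out (30 of 34 mm or more) before the box is stacked (value of joint bolt above 0.03 m and not (horizontal distance between long_box and lower_box below 0.005 m and angle between the x axis of long_box and the x axis of lower_box, either way round below 0.06 rad and z of long_box in the frame of lower_box between 0.05 and 0.0555 m and angle between long_box's own z axis and vertical below 0.04 rad)), for 0.2 s.
2. the long box sits on the lower box with its feet in the recesses, the bolt still clear of it (horizontal distance between long_box and lower_box below 0.005 m and angle between the x axis of long_box and the x axis of lower_box, either way round below 0.06 rad and z of long_box in the frame of lower_box between 0.05 and 0.0555 m and angle between long_box's own z axis and vertical below 0.04 rad and value of joint bolt above 0.02 m), for 0.2 s.
3. the knob is pushed in (within 3 mm of the stop) (horizontal distance between long_box and lower_box below 0.005 m and angle between the x axis of long_box and the x axis of lower_box, either way round below 0.06 rad and z of long_box in the frame of lower_box between 0.05 and 0.0555 m and angle between long_box's own z axis and vertical below 0.04 rad and value of joint bolt below 0.003 m), for 0.2 s.
At the end, for the whole second after the job is handed in: Long box on the lower box, feet in the recesses: centres within 5 mm, parallel within 0.06 rad, origin 50 to 55.5 mm above the other, tilt under 0.04 rad. Lower box so seated in the stand, origin 3 to 8.5 mm above the table. Bolt within 3 mm of fully in; boxes at rest (all of step 3 and horizontal distance between lower_box and stand below 0.005 m and angle between the x axis of lower_box and the x axis of stand, either way round below 0.06 rad and z of lower_box in the frame of stand between 0.003 and 0.0085 m and angle between lower_box's own z axis and vertical below 0.04 rad and linear speed of each of long_box, lower_box below 0.02 m/s); the robot touches nothing.
It fails at once if the long box is dropped: it comes down over the lower box faster than 0.45 m/s (horizontal distance between long_box and lower_box below 0.03 m and z of long_box in the frame of lower_box below 0.09 m and linear speed of long_box above 0.45 m/s).
It fails at once if the short box is moved more than 25 mm (distance of short_box from where it was at the start of the episode above 0.025 m).
It fails at once if the thread spool is moved more than 25 mm (distance of thread_spool from where it was at the start of the episode above 0.025 m).
It fails at once if the tape roll is moved more than 25 mm (distance of tape_roll from where it was at the start of the episode above 0.025 m).
It fails at once if the glue pot is moved more than 25 mm (distance of glue_pot from where it was at the start of the episode above 0.025 m).
It also fails if it takes over 54 s, if anything falls off the work surface, if the arm or the gripper's body presses on something with over 40 N, if the wrist force passes 120 N, or if a joint passes its speed limit or range.

## Working session

There is one attempt and no reset: what is moved stays moved. The work goes in short steps, Python scripts to look and compute and a tool call to move; the robot and the scene stay as the last step left them, time stands still between calls to the robot, and variables do not carry over. Pictures are saved under pics/ and viewed, at most 10 in all, crops included, and the job is handed in when it is done.

Besides the shell and the picture viewer there is one more tool, called after "Emit:" as name(argument=value, ...) on one line, values as JSON. move_arm: Moves the arm, as the interface text tells. Its arguments: {"type":"object","properties":{"deltas":{"type":"array","items":{"type":"number"}},"squeeze":{"type":"number"}},"required":["deltas"]}

```bash
mkdir -p pics; cat > h.py <<'E'
import numpy as np, cv2
from scipy.spatial.transform import Rotation as Ro
from plant import robot
def cam(n):
    s=robot.read_state(); p,d=robot.read_camera(n); m=robot.camera_model(n); K=np.array(m["K"])
    if n=="wrist":
        T=np.array(m["tool_from_camera"]); W=np.eye(4); W[:3,:3]=Ro.from_rotvec(s["orientation"]).as_matrix(); W[:3,3]=s["tool_pos"]; C=W@T
    else:
        R=np.array(m["R"]); C=np.eye(4); C[:3,:3]=R.T; C[:3,3]=-R.T@np.array(m["t"])
    v,u=np.mgrid[:d.shape[0],:d.shape[1]]
    P=np.stack([(u-K[0,2])/K[0,0]*d,(v-K[1,2])/K[1,1]*d,d],-1)@C[:3,:3].T+C[:3,3]
    P[d==0]=np.nan
    return p,d,P
def save(n,p): cv2.imwrite(f"pics/{n}.png",p[:,:,::-1])
E
python3 - <<'E'
from h import *
s=robot.read_state(); print(s["t"],s["tool_pos"],s["orientation"],s["force"])
ims=[]
for c in ["scene","side"]:
    p,d,P=cam(c); save(c,p); np.save(c,P); np.save(c+"_p",p)
    for l in ["stand","bolt_knob","lower_box","long_box","tool_tray","short_box","thread_spool","tape_roll"]:
        for r in robot.recognise(c,l)[:3]:
            u,v=map(int,r["uv"]); print(c,l,round(r["confidence"],2),u,v,np.nanmedian(P[v-2:v+3,u-2:u+3].reshape(-1,3),0).round(3))
E
```

```text
0.0 [0.23546776 0.55125584 0.2285942 ] [-6.29917051e-01 -3.07725453e+00  2.80966675e-03] [-0.00057208 -0.19664204 -0.02179376]
scene stand 0.92 274 314 [ 0.476 -0.304  0.021]
scene stand 0.72 180 292 [ 0.176 -0.317  0.012]
scene bolt_knob 0.72 259 293 [ 0.428 -0.291  0.139]
scene bolt_knob 0.53 154 263 [ 0.107 -0.292  0.138]
scene lower_box 0.78 292 327 [ 0.541 -0.337  0.064]
scene long_box 0.62 305 238 [ 0.502 -0.052  0.066]
scene short_box 0.76 348 180 [0.581 0.21  0.047]
scene short_box 0.47 294 326 [ 0.546 -0.332  0.063]
scene thread_spool 0.7 302 202 [0.458 0.069 0.067]
scene tape_roll 0.57 257 275 [ 0.386 -0.194  0.005]
side stand 0.97 181 163 [ 0.17  -0.333  0.011]
side stand 0.58 161 237 [ 0.477 -0.308  0.061]
side bolt_knob 0.61 163 207 [ 0.433 -0.296  0.132]
side lower_box 0.78 147 263 [ 0.557 -0.323  0.066]
side long_box 0.62 261 254 [ 0.514 -0.047  0.066]
side short_box 0.73 370 290 [0.587 0.218 0.048]
side thread_spool 0.59 315 243 [0.475 0.085 0.066]
side tape_roll 0.6 206 227 [ 0.411 -0.21   0.018]
```

View pics/scene.png

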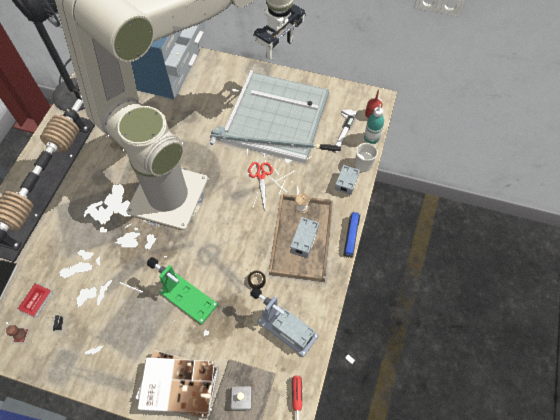

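View pics/side.png

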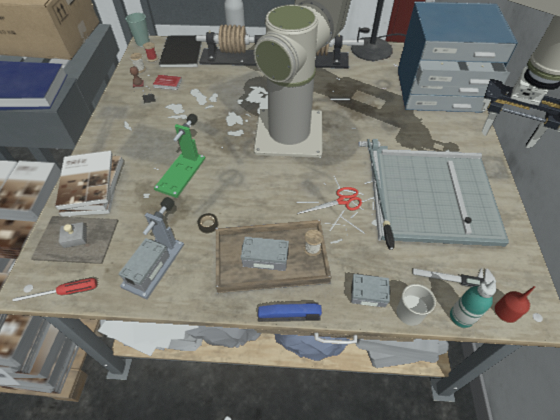

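The scene view shows the grey stand with its box at about (292,327), its knob at (257,293), the long box in the tray at (305,236), the spool at (302,202) and the tape at (257,279). The green stand at (185,295) is the look-alike. The side view agrees: grey stand (150,262), knob (167,204), long box (264,253).

```bash
cat >> h.py <<'E'
def rect(P,c,r,z0,z1):
    m=(np.hypot(P[...,0]-c[0],P[...,1]-c[1])<r)&(P[...,2]>z0)&(P[...,2]<z1)
    Q=P[m]; 
    if len(Q)<10: return len(Q)
    (x,y),(w,h),a=cv2.minAreaRect((Q[:,:2]*1000).astype(np.float32))
    if w<h: w,h,a=h,w,a+90
    return len(Q),np.round([x,y,w,h,a],1),np.nanmedian(Q[:,2]).round(4)
E
python3 - <<'E'
from h import *
for c in ["scene","side"]:
    P=np.load(c+".npy")
    print(c,"long",rect(P,(.505,-.05),.09,.055,.075))
    print(c,"lower",rect(P,(.545,-.33),.085,.055,.075))
    print(c,"knob",rect(P,(.428,-.293),.03,.115,.15))
    print(c,"upr",rect(P,(.47,-.3),.04,.125,.15))
    print(c,"short",rect(P,(.585,.215),.07,.035,.06))
    print(c,"spool",rect(P,(.465,.08),.05,.05,.08))
    print(c,"tape",rect(P,(.4,-.2),.06,.012,.03))
    print(c,"plate",rect(P,(.5,-.31),.14,.008,.017))
    print(c,"tray",rect(P,(.5,-.0),.22,.027,.037))
    for n,c0,r,z0,z1 in [("stand tall",(.46,-.3),.1,.1,.16)]:
        m=(np.hypot(P[...,0]-c0[0],P[...,1]-c0[1])<r)&(P[...,2]>z0)&(P[...,2]<z1); Q=P[m]; print(np.round(Q[::max(1,len(Q)//40)]*1000).astype(int).tolist())
E
```

```text
scene long (630, array([496.2, -39.4, 119.2,  60.5,  87.1]), np.float64(0.0643))
scene lower (832, array([ 536. , -333.6,  135.9,   63. ,  159.7]), np.float64(0.0638))
scene knob (139, array([ 430.2, -292.7,   53.2,   29.6,  165.3]), np.float64(0.1363))
scene upr (174, array([ 466.6, -307.6,   71. ,   41.5,  134.1]), np.float64(0.1354))
scene short (409, array([576.5, 221.6,  95.1,  60.4,  86. ]), np.float64(0.0458))
scene spool (147, array([454.5,  82.7,  45.9,  45.6,  54.2]), np.float64(0.0658))
scene tape (208, array([ 404.3, -193.8,   99.5,   57.3,   43.6]), np.float64(0.0186))
scene plate (420, array([ 498. , -313. ,  258.4,  253. ,  176.9]), np.float64(0.0117))
scene tray (774, array([524.8,  14.6, 358.1, 271.6,  99. ]), np.float64(0.0323))
[[409, -276, 133], [419, -279, 140], [420, -283, 144], [416, -288, 145], [405, -293, 140], [425, -288, 144], [412, -294, 142], [429, -285, 131], [417, -293, 135], [404, -298, 129], [425, -297, 142], [417, -301, 139], [435, -293, 133], [428, -300, 137], [476, -289, 146], [430, -298, 124], [457, -294, 136], [426, -302, 123], [454, -297, 135], 
[... 1257 characters left out ...]
423, -286, 143], [425, -291, 142], [428, -298, 141], [421, -274, 133], [427, -279, 137], [431, -285, 138], [434, -287, 137], [433, -291, 132], [434, -292, 129], [437, -291, 129], [432, -290, 118], [454, -305, 138], [457, -307, 137], [464, -318, 142], [467, -330, 141], [465, -304, 140], [471, -319, 143], [463, -296, 134], [472, -310, 141], [471, -326, 135], [476, -296, 143], [474, -310, 136], [470, -327, 125], [483, -291, 145], [478, -305, 133], [469, -324, 115], [481, -289, 135], [479, -302, 126], [486, -311, 131], [478, -288, 122], [479, -302, 117], [490, -311, 129], [482, -288, 120], [480, -303, 110], [498, -315, 132], [478, -287, 105], [482, -288, 107], [509, -321, 134], [512, -322, 130]]
```

Emit:
move_arm(deltas=[-0.2,-0.16,-0.07,0,0,0,1,-0.393,-0.322,-0.07,0,0,0,1,-0.393,-0.322,-0.07,0,0,0,1,-0.393,-0.322,-0.07,0,0,0,1,-0.393,-0.322,-0.07,0,0,0,1,-0.393,-0.322,-0.07,0,0,0,1,-0.393,-0.322,-0.07,0,0,0,1,-0.393,-0.322,-0.07,0,0,0,1,-0.526,-0.695,-0.07,0,0,-0.047,1,-0.526,-0.695,-0.07,0,0,-0.047,1,-0.526,-0.695,-0.07,0,0,-0.047,1,-0.526,-0.695,-0.07,0,0,-0.047,1])

```text
t: 2.4
tool_pos: [0.453, -0.1386, 0.2994]
orientation: [0.557, 3.091, -0.0]
force: [0.6, -0.2, 0.1]
opening: 0.0931
gripper_force: 0.0
```

Emit:
move_arm(deltas=[-0.072,-0.145,0,0,0,0,1,-0.072,-0.145,0,0,0,0,1,-0.072,-0.145,0,0,0,0,1,-0.072,-0.145,0,0,0,0,1])

```text
t: 2.9
tool_pos: [0.4696, -0.3, 0.2983]
orientation: [-0.562, -3.09, -0.0]
force: [0.1, 0.3, -0.7]
opening: 0.0927
gripper_force: 0.0
```

```bash
python3 - <<'E'
from h import *
s=robot.read_state(); print(s["t"],s["tool_pos"],s["q"],np.round(robot.camera_model("wrist")["tool_from_camera"],3))
p,d,P=cam("wrist"); save("w1",p); np.save("w1",P)
for l in ["bolt_knob","lower_box"]:
    for r in robot.recognise("wrist",l)[:3]:
        u,v=map(int,r["uv"]); print(l,round(r["confidence"],2),u,v,np.nanmedian(P[v-2:v+3,u-2:u+3].reshape(-1,3),0).round(3))
# stand-frame coords using guess
a=np.deg2rad(159.6); c0=np.array([.5466,-.3348]); X=np.array([np.cos(a),np.sin(a)]); Y=np.array([-X[1],X[0]])
S=np.stack([(P[...,:2]-c0)@X,(P[...,:2]-c0)@Y,P[...,2]],-1)*1000
def box(m,n):
    Q=S[m]; print(n,len(Q),np.round(np.percentile(Q,[1,50,99],axis=0)) if len(Q) else "")
    if len(Q)>20:
        r=cv2.minAreaRect(Q[:,:2].astype(np.float32)); print(np.round(r[0],1),np.round(r[1],1),round(r[2],1))
x,y,z=S[...,0],S[...,1],S[...,2]
box((abs(y)<50)&(x>-80)&(x<66)&(z>58)&(z<72),"lid")
box((abs(y)<40)&(x>115)&(x<170)&(z>105)&(z<150),"knob")
box((abs(y)<40)&(x>68)&(x<110)&(z>137)&(z<150),"upright")
box((abs(y)<60)&(x>-90)&(x<130)&(z>7)&(z<17),"plate")
E
```

```text
2.9 [ 0.4695832  -0.29996354  0.29829558] [-6.60216446e-01 -3.04769311e-03  1.50331047e+00 -3.81347973e-04
  1.64234395e+00 -1.87087614e+00] [[ 0.    -0.968 -0.252  0.068]
 [ 1.    -0.     0.    -0.002]
 [-0.    -0.252  0.968 -0.154]
 [ 0.     0.     0.     1.   ]]
bolt_knob 0.97 273 143 [ 0.423 -0.296  0.14 ]
lower_box 0.96 282 256 [ 0.548 -0.336  0.064]
lid 4321 [[-57. -27.  58.]
 [ -3.   1.  64.]
 [ 55.  32.  66.]]
[-1.9  2.7] [115.5  60. ] 0.5
knob 1055 [[116. -11. 129.]
 [134.   3. 138.]
 [147.  17. 142.]]
[131.4   3.2] [31.8 28.5] 0.0
upright 643 [[ 76. -20. 137.]
 [ 81.   2. 141.]
 [ 99.  25. 143.]]
[87.2  2.6] [44.6 25.9] 90.0
plate 2029 [[-63. -36.   9.]
 [ 78. -11.  11.]
 [107.  41.  15.]]
[19.8  2.5] [174.3  78.1] 0.2
```

View pics/w1.png

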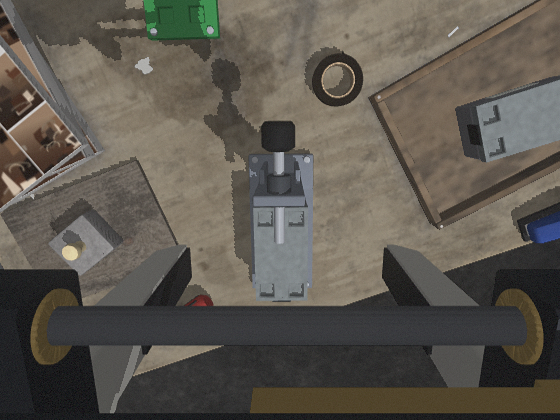

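Emit:
move_arm(deltas=[0.048,-0.0085,0.04,0,0,-0.003,1,0.048,-0.0085,0.1,0,0,-0.003,1,0.048,-0.0085,0.15,0,0,-0.003,1,0.048,-0.0085,0.179,0,0,-0.003,1,0.048,-0.0085,0.179,0,0,-0.003,0.3,0.048,-0.0085,0.179,0,0,-0.003,0,0.048,-0.0085,0.179,0,0,-0.003,0,0.048,-0.0085,0.179,0,0,-0.003,0,0.048,-0.0085,0.179,0,0,-0.003,0,0.048,-0.0085,0.179,0,0,-0.003,0], squeeze=20)

```text
t: 4.3
tool_pos: [0.4223, -0.2889, 0.1202]
orientation: [0.553, 3.092, -0.0]
force: [-0.0, 0.1, -0.7]
opening: 0.0375
gripper_force: 0.0
```

Emit:
move_arm(deltas=[0,0,0,0,0,0,0,0,0,0,0,0,0,0,0,0,0,0,0,0,0])

```text
t: 4.68
tool_pos: [0.4218, -0.2899, 0.1201]
orientation: [-0.554, -3.092, 0.003]
force: [-2.1, -4.7, -0.7]
opening: 0.0293
gripper_force: 20.0
```

Emit:
move_arm(deltas=[0.01,-0.0015,0,0,0,0,0,0.02,-0.0015,0,0,0,0,0,0.03,-0.0015,0,0,0,0,0,0.035,-0.0015,0,0,0,0,0,0.036,-0.0015,0,0,0,0,0,0.036,-0.0015,0,0,0,0,0])

```text
t: 5.42
tool_pos: [0.3907, -0.2785, 0.1205]
orientation: [0.551, 3.085, -0.002]
force: [21.3, -4.3, -14.1]
opening: 0.0288
gripper_force: 20.0
```

Emit:
move_arm(deltas=[-0.0015,0,0,0,0,0,0,-0.0015,0,0,0,0,0,0.5,-0.0015,0,0,0,0,0,1,-0.0015,0,0,0,0,0,1,-0.0015,0,-0.05,0,0,0,1,-0.0015,0,-0.11,0,0,0,1,-0.0015,0,-0.18,0,0,0,1,-0.0015,0,-0.18,0,0,0,1])

```text
t: 6.42
tool_pos: [0.3908, -0.2799, 0.306]
orientation: [0.552, 3.085, -0.008]
force: [-0.2, -0.5, -0.5]
opening: 0.0918
gripper_force: 0.0
```

```bash
cat >> h.py <<'E'
def stand(n,c0=(.5469,-.3377),deg=159.8,zs=0):
    p,d,P=cam(n); a=np.deg2rad(deg); X=np.array([np.cos(a),np.sin(a)]); Y=np.array([-X[1],X[0]])
    return p,np.stack([(P[...,:2]-c0)@X,(P[...,:2]-c0)@Y,P[...,2]],-1)*1000
def fit(S,n,xr,yr,zr):
    x,y,z=S[...,0],S[...,1],S[...,2]
    Q=S[(x>xr[0])&(x<xr[1])&(y>yr[0])&(y<yr[1])&(z>zr[0])&(z<zr[1])]
    if len(Q)<10: print(n,len(Q)); return
    r=cv2.minAreaRect(Q[:,:2].astype(np.float32)); print(n,len(Q),np.round(r[0],1),np.round(r[1],1),round(r[2],1),"z",np.median(Q[:,2]).round(1))
E
python3 - <<'E'
from h import *
s=robot.read_state(); print(s["t"],s["tool_pos"],s["orientation"])
p,S=stand("wrist"); save("w2",p)
fit(S,"lid",(-80,66),(-50,50),(58,72)); fit(S,"knob",(150,200),(-40,40),(115,150)); fit(S,"plate",(-90,130),(-60,60),(7,17)); fit(S,"upr",(68,110),(-40,40),(137,150))
fit(S,"rod",(20,72),(-15,15),(110,140))
E
```

```text
6.425 [ 0.39078157 -0.27986616  0.30596916] [ 0.55179754  3.08494845 -0.00787   ]
lid 1481 [-1.1  0. ] [ 60.  115.7] 89.7 z 63.9
knob 959 [165.8  -0.2] [28.6 31.3] 89.6 z 137.8
plate 1735 [44.6 -0.2] [ 78.  127.9] 89.9 z 11.2
upr 572 [88.8 -0.1] [44.7 25.1] 90.0 z 140.9
rod 6
```

Emit:
move_arm(deltas=[0.0126,0.334,0,0,0,1.26,1,0.0126,0.334,0,0,0,1.26,1,0.0126,0.334,0,0,0,1.26,1,0.0126,0.334,0,0,0,1.26,1,0.0126,0.334,0,0,0,1.26,1,0.0126,0.334,0,0,0,1.26,1,0.0126,0.334,0,0,0,1.26,1,0.0126,0.334,0,0,0,1.26,1,0.0126,0.334,0,0,0,1.26,1,0.0126,0.334,0,0,0,1.26,1])

```text
t: 7.72
tool_pos: [0.4928, 0.0391, 0.299]
orientation: [-2.266, -2.175, 0.002]
force: [-0.0, -0.1, 0.1]
opening: 0.0928
gripper_force: 0.0
```

```bash
python3 - <<'E'
from h import *
s=robot.read_state(); R=Ro.from_rotvec(s["orientation"]).as_matrix(); print(s["t"],s["tool_pos"],s["q"].round(2) if hasattr(s["q"],"round") else s["q"],"yhead",np.degrees(np.arctan2(R[1,1],R[0,1])))
p,S=stand("wrist",(0,0),0); save("w3",p)
fit(S,"long",(440,560),(-115,40),(58,75)); fit(S,"spool",(420,510),(45,120),(55,75)); fit(S,"tray",(380,640),(-200,200),(27,38))
E
```

```text
7.725 [0.49276221 0.03911187 0.29895739] [-0.02 -0.18  1.66 -0.    1.65  0.02] yhead -2.349304962036547
long 4911 [498.5 -40.1] [118.2  60.2] 87.4 z 64.2
spool 1608 [455.6  81.3] [46.3 46.2] 87.1 z 65.4
tray 5392 [510.   32.8] [259.9 331.9] 0.0 z 31.0
```

View pics/w3.png

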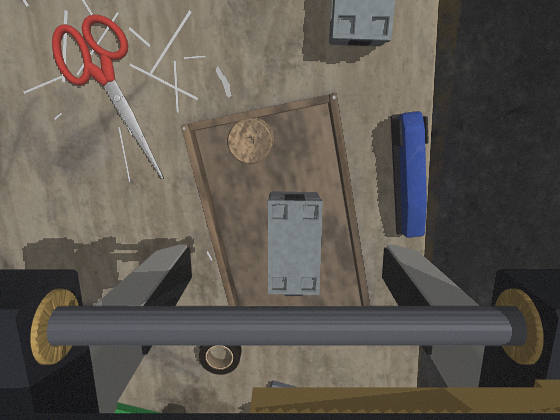

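The picture shows the long box at (295,243) with its four recesses clear, the spool at (250,140), and space on both sides for fingers.

```bash
python3 - <<'E'
from h import *
def an(P,c0,deg,n):
    a=np.deg2rad(deg); X=np.array([np.cos(a),np.sin(a)]); Y=np.array([-X[1],X[0]])
    S=np.stack([(P[...,:2]-c0)@X,(P[...,:2]-c0)@Y,P[...,2]],-1)*1000
    x,y,z=S[...,0],S[...,1],S[...,2]
    I=(abs(x)<66)&(abs(y)<36); top=np.nanmedian(z[I&(z>61)&(z<67)])
    for tz in (1.5,3): 
        Q=S[I&(abs(z-top)<tz)]; r=cv2.minAreaRect(Q[:,:2].astype(np.float32)); print(n,top.round(1),np.round(r[0],1),np.round(r[1],1),round(r[2],1),np.percentile(Q,[.5,99.5],axis=0)[:,:2].round(1).tolist())
    C=[]
    for sx in(1,-1):
        for sy in (1,-1):
            m=(abs(x-43*sx)<12)&(abs(y-17*sy)<12)&(z<top-4)&(z>top-8.5); C.append(S[m].mean(0)); print(m.sum(),C[-1].round(1))
    C=np.array(C); print("mean",C.mean(0).round(2),"ang",np.degrees(np.arctan2(*(C[0]+C[1]-C[2]-C[3])[[1,0]])).round(2))
an(np.load("w1.npy"),(.5469,-.3377),159.8,"lower")
p,d,P=cam("wrist"); an(P,(.4985,-.0401),87.4,"long")
E
```

```text
lower 63.9 [-0.3  0.1] [115.  60.] 0.4 [[-56.1, -29.9], [56.2, 29.6]]
lower 63.9 [-0.6  0.1] [115.5  60. ] 0.3 [[-56.3, -29.9], [56.2, 29.6]]
194 [42. 17. 58.]
180 [ 41.9 -17.   58.1]
157 [-44.7  17.2  58.1]
152 [-44.8 -16.9  58. ]
mean [-1.39  0.07 58.03] ang -0.07
long 64.3 [0.3 0.3] [ 60.  116.5] 89.7 [[-55.7, -29.3], [57.2, 30.1]]
long 64.3 [0.3 0.4] [ 60.1 117.4] 89.7 [[-56.6, -29.3], [57.6, 30.1]]
186 [42.3 17.2 58.2]
180 [ 42.3 -16.9  58.5]
162 [-44.1  17.6  58.3]
162 [-44.3 -16.4  58.4]
mean [-0.94  0.36 58.37] ang -0.32
```

Emit:
move_arm(deltas=[-0.05,0.005,0.02,0,0,0.01,0.9,-0.0784,0.0086,0.07,0,0,0.01,0.9,-0.0784,0.0086,0.12,0,0,0.01,0.9,-0.0784,0.0086,0.17,0,0,0.01,0.9,-0.0784,0.0086,0.21,0,0,0.01,0.9,-0.0784,0.0086,0.24,0,0,0.01,0.9,-0.0784,0.0086,0.25,0,0,0.01,0.9,-0.0784,0.0086,0.25,0,0,0.01,0.9], squeeze=30)

```text
t: 8.82
tool_pos: [0.4983, -0.0395, 0.05]
orientation: [-2.279, -2.162, 0.001]
force: [-0.2, 0.3, 0.2]
opening: 0.0836
gripper_force: 0.0
```

Emit:
move_arm(deltas=[0,0,0,0,0,0,0,0,0,0,0,0,0,0,0,0,0,0,0,0,0,0,0,0,0,0,0,0,0,0,0,0,0,0,0,0,0,0,0,0,0,0])

```text
t: 9.57
tool_pos: [0.499, -0.0394, 0.0509]
orientation: [2.279, 2.161, 0.001]
force: [-2.1, 0.3, 6.6]
opening: 0.0595
gripper_force: 30.0
```

Emit:
move_arm(deltas=[0,0,-0.01,0,0,0,0,0,0,-0.03,0,0,0,0,0,0,-0.06,0,0,0,0,0,0,-0.1,0,0,0,0,0,0,-0.14,0,0,0,0,0,0,-0.17,0,0,0,0,0,0,-0.19,0,0,0,0,0,0,-0.19,0,0,0,0])

```text
t: 10.58
tool_pos: [0.4992, -0.0394, 0.2413]
orientation: [2.278, 2.16, 0.002]
force: [0.6, 0.2, -5.0]
opening: 0.0598
gripper_force: 30.0
```

```bash
python3 - <<'E'
from h import *
s=robot.read_state(); R=Ro.from_rotvec(s["orientation"]).as_matrix(); print(s["t"],s["tool_pos"],s["force"],s["wrist_torque"],s["opening"]);print(R.round(4))
t=np.array(s["tool_pos"]);
for c in ["wrist","side"]:
    p,d,P=cam(c); save("hold_"+c,p)
    T=(P-t)@R*1000
    m=(abs(T[...,0])<75)&(abs(T[...,1])<32)&(T[...,2]>-40)&(T[...,2]<60); Q=T[m]
    print(c,len(Q),np.percentile(Q,[1,10,50,90,99],axis=0).round(1).tolist() if len(Q) else "")
a=np.deg2rad(159.85); print(np.degrees(np.arctan2(R[1,0],R[0,0])))
Tt=np.array([.5469,-.3377,.24]); print("delta tool",R.T@(Tt-t),"from head",159.85)
E
```

```text
10.575 [ 0.49919473 -0.03944238  0.24130641] [ 0.61746407  0.20269612 -4.96831351] [-0.03670242  0.04798653 -0.04805171] 0.05982862106419383
[[ 5.300e-02  9.986e-01  2.500e-03]
 [ 9.986e-01 -5.300e-02 -4.000e-04]
 [-3.000e-04  2.500e-03 -1.000e+00]]
wrist 31363 [[-51.7, -29.7, -31.2], [-41.6, -24.5, -14.1], [17.1, 0.4, -13.1], [50.6, 25.6, -7.4], [57.0, 30.6, 4.3]]
side 829 [[-53.7, -30.5, -34.7], [-33.5, -22.4, -13.8], [34.0, 28.7, 1.1], [53.1, 30.6, 30.7], [57.6, 31.4, 36.8]]
86.96264630271628
delta tool [-0.29531048  0.06343839  0.00154927] from head 159.85
```

View pics/hold_side.png

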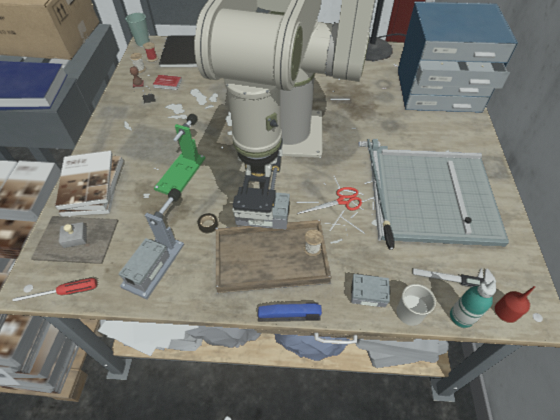

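Emit:
move_arm(deltas=[-0.02,0.005,0,0,0,-0.09,0,-0.05,0.011,0,0,0,-0.22,0,-0.09,0.02,0,0,0,-0.38,0,-0.13,0.028,0,0,0,-0.54,0,-0.17,0.037,0,0,0,-0.7,0,-0.21,0.045,0,0,0,-0.86,0,-0.245,0.053,0,0,0,-1.02,0,-0.275,0.059,0,0,0,-1.16,0,-0.29,0.0625,0,0,0,-1.24,0,-0.2953,0.0634,0,0,0,-1.272,0,-0.2953,0.0634,0,0,0,-1.272,0,-0.2953,0.0634,0,0,0,-1.272,0])

```text
t: 12.18
tool_pos: [0.5457, -0.3369, 0.2386]
orientation: [-0.55, -3.091, -0.002]
force: [-0.5, -0.4, -4.7]
opening: 0.0602
gripper_force: 30.0
```

```bash
cat > chk.py <<'E'
from h import *
s=robot.read_state(); R=Ro.from_rotvec(s["orientation"]).as_matrix(); t=np.array(s["tool_pos"]); print(s["t"],t,np.array(s["force"]).round(1),s["opening"],"head",np.degrees(np.arctan2(R[1,0],R[0,0])),"tilt",R[:,2].round(4))
p,S=stand("wrist",deg=159.85)
x,y,z=S[...,0],S[...,1],S[...,2]
top=np.nanmedian(z[(abs(x-30)<10)&(abs(y)<25)]); print("top",top)
m=(abs(y)<36)&(x>-20)&(x<70)&(abs(z-top)<2.5); r=cv2.minAreaRect(S[m][:,:2].astype(np.float32)); print(np.round(r,1) if 0 else r, np.percentile(S[m],[.5,99.5],axis=0).round(1).tolist())
for sy in (1,-1):
    m=(abs(x-43)<12)&(abs(y-17*sy)<12)&(z<top-4)&(z>top-8.5); print(m.sum(),S[m].mean(0).round(1))
fit(S,"knob",(105,200),(-40,40),(115,150)); fit(S,"plate",(70,130),(-60,60),(7,17)); fit(S,"upr",(68,110),(-40,40),(137,150))
E
python3 chk.py; python3 - <<'E'
E
```

```text
12.175 [ 0.54566573 -0.33691583  0.23855643] [-0.5 -0.4 -4.7] 0.06023711728309796 head 159.80987941232357 tilt [-0.0018  0.0014 -1.    ]
top 328.40160822685425
((21.944828033447266, 0.012889862060546875), (71.98531341552734, 29.663307189941406), 89.97643280029297) [[10.1, -34.9, 325.9], [36.3, 34.9, 330.8]]
67 [ 31.1  17.5 324.1]
53 [ 31.2 -18.6 324. ]
knob 921 [123.7  -0.3] [ 9.9 37.3] 89.8 z 130.0
plate 1101 [88.9 -0.3] [78.2 37.2] 90.0 z 11.1
upr 1197 [87.5  0.3] [25.8 45.8] 4.3 z 140.9
```

```bash
sed -i 's/^top=.*/top=np.nanmedian(z[(abs(x-40)<25)\&(abs(y)<25)\&(z<t[2]*1000+22)\&(z>t[2]*1000+5)]); print("top",top)/' chk.py; python3 chk.py
```

```text
12.225 [ 0.54585145 -0.33692763  0.23904384] [-0.3  0.6 -4.8] 0.05963289921869963 head 159.8293830006101 tilt [-0.0012  0.001  -1.    ]
top 252.08981055850055
((25.107685089111328, 0.17672348022460938), (69.48514556884766, 71.90798950195312), 0.6896302103996277) [[-8.7, -28.9, 250.1], [59.3, 31.1, 254.0]]
1505 [ 44.   18.4 246.5]
1502 [ 44.  -16.2 246.4]
knob 919 [123.5  -0.3] [ 9.9 36.9] 89.7 z 130.1
plate 1078 [89.6 -0.3] [78.1 37.3] 90.0 z 11.1
upr 1195 [88.5 -0.6] [45.9 25.8] 88.2 z 140.8
```

Emit:
move_arm(deltas=[-0.0013,0.0006,0.02,0,0,0,0,-0.0013,0.0006,0.05,0,0,0,0,-0.0013,0.0006,0.08,0,0,0,0,-0.0013,0.0006,0.1,0,0,0,0,-0.0013,0.0006,0.11,0,0,0,0,-0.0013,0.0006,0.118,0,0,0,0,-0.0013,0.0006,0.12,0,0,0,0,-0.0013,0.0006,0.12,0,0,0,0])

```text
t: 13.28
tool_pos: [0.548, -0.3378, 0.1209]
orientation: [0.55, 3.092, -0.001]
force: [0.0, 0.9, -4.7]
opening: 0.0598
gripper_force: 30.0
```

```bash
python3 chk.py
```

```text
13.275 [ 0.54797367 -0.3377944   0.12086059] [ 0.   0.9 -4.7] 0.059805775566776014 head 159.84241487152542 tilt [ 1.e-03 -8.e-04 -1.e+00]
top 133.7874736499452
((22.820777893066406, -0.06366729736328125), (71.74407958984375, 69.39948272705078), 89.703125) [[-11.0, -28.9, 131.8], [57.0, 31.1, 135.8]]
1527 [ 41.8  18.5 128.2]
1512 [ 41.7 -16.1 128.1]
knob 153 [106.3  -0.3] [9.9 2.6] 89.6 z 129.9
plate 1337 [89.4 -0.2] [78.3 37.7] 90.0 z 11.1
upr 4421 [88.   0.5] [26.9 45.9] 4.3 z 140.9
```

Emit:
move_arm(deltas=[0.0008,0.0005,0.003,0,0,0,0,0.0008,0.0005,0.006,0,0,0,0,0.0008,0.0005,0.009,0,0,0,0,0.0008,0.0005,0.012,0,0,0,0,0.0008,0.0005,0.014,0,0,0,0,0.0008,0.0005,0.014,0,0,0,0])

```text
t: 14.08
tool_pos: [0.5468, -0.3366, 0.1057]
orientation: [-0.55, -3.093, -0.0]
force: [0.1, -0.5, -5.1]
opening: 0.06
gripper_force: 30.0
```

Emit:
move_arm(deltas=[0,0,0.001,0,0,0,0,0,0,0.002,0,0,0,0,0,0,0.003,0,0,0,0,0,0,0.003,0,0,0,0])

```text
t: 14.58
tool_pos: [0.5471, -0.3368, 0.1035]
orientation: [0.55, 3.093, -0.0]
force: [-0.3, 0.3, -1.5]
opening: 0.0599
gripper_force: 30.0
```

Emit:
move_arm(deltas=[0,0,0.0005,0,0,0,0,0,0,0.0008,0,0,0,0,0,0,0.0008,0,0,0,0])

```text
t: 14.95
tool_pos: [0.5473, -0.3369, 0.1032]
orientation: [0.55, 3.092, -0.001]
force: [-3.1, 2.0, 4.4]
opening: 0.0595
gripper_force: 30.0
```

```bash
python3 chk.py
```

```text
14.95 [ 0.54726839 -0.33691052  0.1031909 ] [-3.1  2.   4.4] 0.05954043888361357 head 159.8440818022723 tilt [ 8.e-04 -5.e-04 -1.e+00]
top 116.23798739791735
((23.83884048461914, -0.049282073974609375), (71.95172882080078, 69.38060760498047), 89.76386260986328) [[-10.0, -29.4, 114.3], [58.0, 30.6, 118.2]]
1517 [ 42.7  17.9 110.7]
1512 [ 42.6 -16.7 110.6]
knob 0
plate 1443 [88.8 -0.2] [37.4 77.9] 0.0 z 11.2
upr 5836 [87.6 -0.7] [46.1 26.1] 85.3 z 140.8
```

Emit:
move_arm(deltas=[0,0,0,0,0,0,0.75,0,0,0,0,0,0,0.9,0,0,0,0,0,0,0.9,0,0,0,0,0,0,0.9,0,0,-0.03,0,0,0,0.9,0,0,-0.08,0,0,0,0.9,0,0,-0.14,0,0,0,0.9,0.085,0,-0.2,0,0,0,0.9,0.085,0,-0.2,0,0,0,0.9,0.085,0,-0.2,0,0,0,0.9])

```text
t: 16.25
tool_pos: [0.467, -0.3079, 0.3058]
orientation: [0.55, 3.088, -0.005]
force: [-0.2, 0.1, -0.2]
opening: 0.0835
gripper_force: 0.0
```

```bash
cat > chk2.py <<'E'
import sys
from h import *
s=robot.read_state(); print(s["t"],s["tool_pos"])
p,S=stand("wrist",deg=159.85); save(sys.argv[1],p)
x,y,z=S[...,0],S[...,1],S[...,2]
top=np.nanmedian(z[(abs(x)<35)&(abs(y)<25)&(z>105)&(z<122)]); I=(abs(x)<66)&(abs(y)<36)
Q=S[I&(abs(z-top)<1.5)]; r=cv2.minAreaRect(Q[:,:2].astype(np.float32)); print(top,np.round(r[0],1),np.round(r[1],1),round(r[2],2))
A=np.c_[Q[:,:2],np.ones(len(Q))]; print("slopes",np.linalg.lstsq(A,Q[:,2],rcond=None)[0].round(4))
C=[]
for sx in(1,-1):
    for sy in (1,-1):
        m=(abs(x-43*sx)<12)&(abs(y-17*sy)<12)&(z<top-4)&(z>top-8.5); C.append(S[m].mean(0)); print(m.sum(),C[-1].round(1))
fit(S,"knob",(150,200),(-40,40),(115,150)); fit(S,"knobin",(118,165),(-40,40),(131,150)); fit(S,"upr",(68,110),(-40,40),(137,150))
E
python3 chk2.py w5
```

```text
16.25 [ 0.46696866 -0.30786891  0.30581479]
116.75539597520473 [9.5 0.7] [98.6 60.1] 0.0
slopes [-1.600000e-03  2.000000e-04  1.167355e+02]
231 [ 41.9  18.1 110.7]
227 [ 42.1 -16.5 110.8]
75 [-40.1  17.8 110.7]
79 [-40.  -16.4 110.9]
knob 1124 [165.7  -0.5] [28.5 31.1] 89.6 z 138.1
knobin 463 [141.6  -0.9] [46.7 27.5] 0.1 z 137.0
upr 657 [88.9 -0.5] [25.  45.6] 0.1 z 140.8
```

View pics/w5.png

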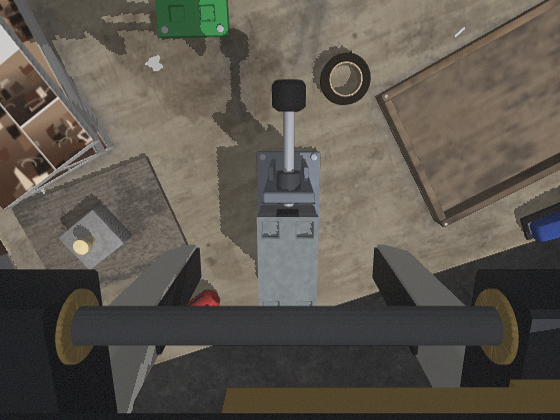

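The long box is seated level on the lower one (lid at z 117 mm as expected). The knob at (289,95) is out, with its way in clear.

Emit:
move_arm(deltas=[0.0827,-0.0004,0.0,0,0,0,1,0.0827,-0.0004,0.04,0,0,0,1,0.0827,-0.0004,0.09,0,0,0,1,0.0827,-0.0004,0.14,0,0,0,0.9,0.0827,-0.0004,0.175,0,0,0,0.8,0.0827,-0.0004,0.1858,0,0,0,0.6,0.0827,-0.0004,0.1858,0,0,0,0,0.0827,-0.0004,0.1858,0,0,0,0,0.0827,-0.0004,0.1858,0,0,0,0,0.0827,-0.0004,0.1858,0,0,0,0,0.0827,-0.0004,0.1858,0,0,0,0,0.0827,-0.0004,0.1858,0,0,0,0], squeeze=20)

```text
t: 17.8
tool_pos: [0.3906, -0.2785, 0.1176]
orientation: [0.549, 3.091, 0.002]
force: [2.2, 7.0, 5.3]
opening: 0.0293
gripper_force: 20.0
```

Emit:
move_arm(deltas=[0,0,0,0,0,0,0,0,0,0,0,0,0,0])

```text
t: 18.05
tool_pos: [0.3906, -0.2785, 0.1176]
orientation: [0.549, 3.091, 0.002]
force: [3.2, 6.9, 5.2]
opening: 0.0293
gripper_force: 20.0
```

Push in, correcting the side load (force +7 along tool y and +5 up: shift slightly +y, up 1 mm).

Emit:
move_arm(deltas=[-0.01,0.0012,-0.001,0,0,0,0,-0.02,0.0012,-0.001,0,0,0,0,-0.03,0.0012,-0.001,0,0,0,0,-0.034,0.0012,-0.001,0,0,0,0,-0.036,0.0012,-0.001,0,0,0,0,-0.036,0.0012,-0.001,0,0,0,0])

```text
t: 18.8
tool_pos: [0.4227, -0.2902, 0.1175]
orientation: [-0.549, -3.09, -0.001]
force: [-10.0, 5.5, 9.1]
opening: 0.0292
gripper_force: 20.0
```

Emit:
move_arm(deltas=[0,0,0,0,0,0,0.6,0,0,0,0,0,0,1,0,0,0,0,0,0,1,0,0,0,0,0,0,1,0,0,-0.04,0,0,0,1,0,0,-0.1,0,0,0,1,0,0,-0.16,0,0,0,1,0,0,-0.19,0,0,0,1,0,0,-0.19,0,0,0,1])

```text
t: 19.92
tool_pos: [0.4248, -0.2916, 0.3109]
orientation: [0.549, 3.088, -0.005]
force: [0.2, -0.2, -1.0]
opening: 0.0927
gripper_force: 0.0
```

```bash
python3 chk2.py w6
```

```text
19.925 [ 0.42482253 -0.29158782  0.31093829]
116.68218343983128 [0.8 0.7] [116.7  60. ] 0.08
slopes [-9.000000e-04 -1.600000e-03  1.166663e+02]
192 [ 41.5  17.8 110.8]
191 [ 41.6 -16.6 110.7]
22 [-50.9  17.6 111.1]
25 [-50.7 -15.7 111.4]
knob 0
knobin 803 [132.8  -0.3] [28.6 29. ] 89.3 z 138.6
upr 574 [89.1  0.2] [25. 45.] 0.2 z 140.7
```

View pics/w6.png

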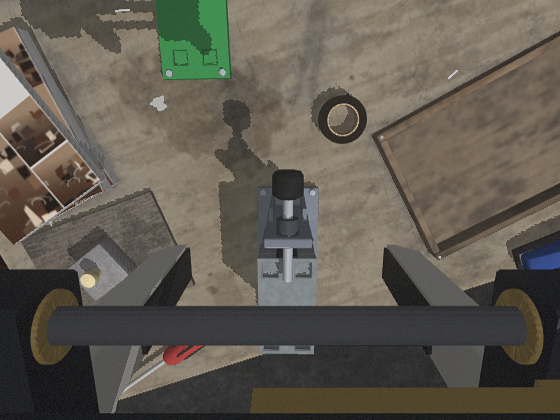

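The knob at (288,184) is back where it started (132.8 mm, 132.7 at first). The rod lies over the seated box and the gripper is clear.

```bash
python3 -c "
from plant import robot
print(robot.close_job())"
```

```text
the job is handed in; nothing more can be done
None
```

The long box sits level on the lower box, the bolt is pushed in over the stack, and the knob is let go; the job is handed in at about 20 s of the 54 s (no verdict returned).

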